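Lift a freshly marbled coaster and tip it onto the drying stand

TASK

The single marbled coaster on the plywood board still has a wet top, so do not touch it with the gripper: slide the blade of the lifter under it (pushed up to the wooden stop strip it cannot run away; feel your way and do not ram either of them) until its whole length is on the blade, lift it clear, and tip it off the blade onto the sloped drying stand so that it slides down gently, wet side up, and settles squarely against the bottom lip, near the middle of the lip. Then lay the lifter flat on the bench, clear of the board, the stand and everything else, let go, and leave the other things on the bench where they are.

Things in the scene. Friction and masses are not known exactly. Their poses are not given: they have to be found in the camera images.
- tile: the wet coaster: square ceramic tile 76 x 76 x 8 mm, 77 to 155 g, marbled top, lying alone on the board. Underside edges bevelled 3 x 3 mm all round (flat underside 70 x 70). Origin at the centre of its underside, z up through the wet face, x and y along its edges; at the start its x is within 0.2 rad of the board's x
- lifter: the lifter, a loose 180 g hand tool lying flat on the bench: thin flat polished steel blade 130 (its x) x 60 (y) x 2 mm, nose towards +x. Origin at the centre of its underside, z up. A wooden handle block 45 x 20 (y) x 32 tall, 34 to 66 above the underside, stands over the rear on a post 30 x 12. A heel bar 50 wide, 12 tall crosses the blade, front face at x = -18: 83 mm of blade lie ahead of it
- lifter_grip (a point): the middle of the lifter's handle block, at (-40, 0, 50) mm in the lifter's frame, same axes: grip it across the block's 20 mm width (lifter y) and firmly, the handle can turn between the pads if the nose is pressed hard
- lifter_nose (a point): middle of the blade's straight front edge, on the underside, at (65, 0, 0) mm in the lifter's frame, same axes. The steel is slippery, friction about 0.28 against the glazed coaster, which slides on the blade beyond 12 to 19 degrees of tilt
- board: plywood laying-out board fixed on the bench, 6 mm thick, from -125 to 95 in its x and 150 wide (y); origin on its underside, z up. Across it, square to its x, lies the wooden stop strip, 20 x 150 x 16 tall, clamped ahead (+x) of the coaster. Where the strip is clamped differs and is not reported: its near face is somewhere from x = 40 to x = 75, to be seen or felt
- board_face (a point): point on the board's upper face, 6 mm straight above the board's origin, same axes. The coaster starts with its origin 12 to 30 mm behind (-x of) it and within 15 mm in y, at least a few mm short of the strip. A coaster pushed square against the strip is held by it: the blade can then be forced under it until the nose meets the strip. Over 35 N chips things
- stand: drying stand fixed on the bench: slick white plastic plate 130 wide (its y) sloping 23 degrees down towards its +x, with a lip along the bottom (far) end. Base 130 x 130. Origin at the centre of its underside, z up; the upper edge of the slope is at x = -42, 59 high
- stand_lip (a point): on the slope's upper face at the middle of the lip's inner face, at (50, 0, 20) mm in the stand's frame. Axes: x straight down the slope, y along the lip, z square out of the slope. The slope runs 100 mm up from here (to x = -100); the lip is 18 mm high. Coaster on slope: friction about 0.28, so it slides down by itself; at rest its origin is at about (-38, 0, 0) mm here
- pot_a: bystander, leave alone: small white pigment pot with black lid, diameter 26, 45 tall, upright; origin at the centre of its underside
- pot_b: bystander, leave alone: the same kind of pigment pot, 26 diameter, 45 tall; origin at the centre of its underside
- rinse_jar: bystander, leave alone: clear open jar, rim diameter 76, 100 tall; origin at the centre of its underside
- brush: bystander, leave alone: paint brush lying on the bench along its own x; origin under its middle
- sanding_block: bystander, leave alone: cork sanding block 70 x 40 x 28; origin at the centre of its underside
- finished: bystander, leave alone: stack of three finished coasters 76 x 76, 25 tall; origin at the centre of its underside
Mind the look-alikes: they are no part of the job. What is shaped like the lifter but purple is not meant. There is more than one size of the stand; the job needs the larger.

How it is judged:
By the outcome, as a careful person would: the job done as asked, in the order asked, and still so for the second after the job is handed in, with the robot touching nothing.
It also fails if it takes over 72 s, if anything falls off the work surface, if the arm or the gripper's body presses on something with over 40 N, if the wrist force passes 120 N, or if a joint passes its speed limit or range.

ROBOT

A 6-joint arm with a two-finger parallel gripper is mounted at the origin on the work surface. World frame = base frame: x ahead of the robot, y to its left, z up, the work surface at z = 0. Lengths are in m, angles in rad, forces in N, time in s.
With the tool pointing down it reaches from about 0.425 to 0.95 m from the base axis. Payload 3.5 kg.
Tool frame: the origin (TCP) lies between the finger pads; the fingertips stand 25 mm ahead of it and the grasp point (between the pads) lies 6 mm ahead of it (ctrl.finger_overhang is the distance from the TCP to the fingertips, in m); x points along the fingers, y is the direction in which the jaws open and shut, and the axes are right-handed (so a half turn about x gives the same grasp; the last joint's range is limited). The gripper opens to 85 mm and grips with 20 to 120 N. Pads are 22 mm wide; open, the fingers measure 114 mm over their backs; the gripper's body (76 mm by 85 mm) begins 54 mm behind the grasp point. The pads swing forward as they close: fully open they stand 13 mm farther back than shut.
Start: joints at [-1.331, 0.286, 1.577, -0, 1.279, -0.15], TCP at [0.257, -0.624, 0.256] pointing down, gripper open.
Joint ranges: [-2.77, 2.77], [-0.9, 2.22], [0.21, 2.48], [-1.53, 4.67], [0.24, 2.81], [-2.84, 2.84]. Speed limits (rad/s): [2.79, 2.79, 3.14, 3.14, 3.14, 3.14].

INTERFACE

Orientations are given as a unit quaternion [x, y, z, w].
In Python, from plant import ctrl gives the robot as it stands.
- The arm moves only by the tool play_rows, never from a script. Its argument "targets" is a list of rows, each an object with "delta_pos": the shift along the world's x, y, z normalised to -1 to 1, where 1 is 1000 mm, a list of three; "delta_rot": the turn, a rotation vector about the world's x, y, z normalised to -1 to 1, where 1 is pi rad, a list of three; "claw": the finger opening in mm, from 0 to 85.4. In form: [{"delta_pos": [tx, ty, tz], "delta_rot": [wx, wy, wz], "claw": claw}, ...]. A call has 1 to 20 rows; each row is the pose to reach, as a shift and turn from the pose measured when the call began, turning the shorter way round; what a row does not reach only later rows make up. A row lasts 1/12 s, in which the tool goes at most 41.7 mm and 7.16 degrees, less where a joint would pass 70% of its speed; a pose out of reach is approached as far as the arm can. A call with a number of a shift or a turn outside -1 to 1 is refused whole. A call with a gripper value outside its range is refused whole. The fingers move at their own pace and stop on an object; "newtons" is the grip in N (left out, the last holds). Time passes only in rows, so rows that repeat a pose let the fingers close. It gives the time, the measured TCP pose, the force and the opening at its end, in the units of the state.
- ctrl.get_state(): the state, without advancing time (a new reading comes with each control period).
- ctrl.read_camera(name): name is "side" or "top" or "wrist"; returns the picture (480x640x3 uint8, blue, green, red); there is no depth.
- ctrl.calibration(name): a dict with "fx", "fy", "cx", "cy" (pixels), "k1" (the pictures are not rectified: a ray, as slopes to the right and down, at radius r is drawn at 1 + k1 r^2 times it, then the intrinsics apply), "camera_from_world" (4x4, takes a point from world to camera coordinates). Camera axes: x right, y down, z forward; pixel columns grow to the right and rows downward; lengths in m; the calibration is good to about 2 mm. A picture is of the moment at which its call begins: read the wrist's pose just before it. calibration takes no time and is no camera call; for the wrist camera it gives the pose at the moment of the call.
- ctrl.sign_off(): hands the job in, once; it reports no verdict.
The state is a dict: "time": time; "qpos": joint angles; "dq": joint speeds; "joint_efforts": joint torques, N m; "eef_pos": TCP position; "tcp_rot": TCP orientation; "contact_force": force on the tool from outside, world axes, zero at the start; "wrist_torque": the same for the moment, N m; "opening": opening from 0.0 (shut) to 1.0 (fully open).
Only numpy, scipy, OpenCV 4.12 (cv2) and the standard library are available. Lean on these libraries where they do the work, as an engineer would, in place of code of your own. Each camera call takes 0.05 s, during which the arm holds its last target. There are 200 camera calls.

## Working session

There is one attempt and no reset: what is moved stays moved. The work goes in short steps, Python scripts to look and compute and a tool call to move; the robot and the scene stay as the last step left them, time stands still between calls to the robot, and variables do not carry over. Pictures are saved under pics/ and viewed, about 8 in all and at most 12, crops included, and the job is handed in when it is done.

Besides the shell and the picture viewer there is one more tool, called after "Request:" as name(argument=value, ...) on one line, values as JSON. play_rows: Moves the arm, as the interface text tells. Its arguments: {"type":"object","properties":{"targets":{"type":"array"},"newtons":{"type":"number"}},"required":["targets"]}

```bash
mkdir -p pics; ls; cat > h.py <<'E'
import numpy as np, cv2
from plant import ctrl
def px2ray(name,uv,cal=None):
    c=cal or ctrl.calibration(name); T=np.array(c["camera_from_world"])
    d=np.array([(uv[0]-c["cx"])/c["fx"],(uv[1]-c["cy"])/c["fy"]]); s=d.copy()
    for _ in range(20): s=d/(1+c["k1"]*(s@s))
    R=T[:3,:3]; o=-R.T@T[:3,3]; return o,R.T@np.array([s[0],s[1],1])
def onplane(name,uv,z,cal=None):
    o,r=px2ray(name,uv,cal); return o+r*(z-o[2])/r[2]
def proj(name,P,cal=None):
    c=cal or ctrl.calibration(name); T=np.array(c["camera_from_world"])
    p=T[:3,:3]@np.array(P)+T[:3,3]; s=p[:2]/p[2]; s=s*(1+c["k1"]*(s@s))
    return np.array([s[0]*c["fx"]+c["cx"],s[1]*c["fy"]+c["cy"]])
E
python3 - <<'E'
from h import *
s=ctrl.get_state(); print({k:np.round(v,3).tolist() for k,v in s.items()}, ctrl.finger_overhang)
for n in("top","side"):
    im=ctrl.read_camera(n); cv2.imwrite(f"pics/{n}0.png",im)
    c=ctrl.calibration(n); T=np.array(c["camera_from_world"]); print(n,c["fx"],c["k1"],np.round(-T[:3,:3].T@T[:3,3],3),np.round(T[:3,:3],2).tolist())
E
```

```text
pics
{'time': 0.0, 'qpos': [-1.331, 0.287, 1.578, 0.0, 1.279, -0.15], 'dq': [-0.0, 0.001, -0.001, 0.001, -0.0, -0.001], 'joint_efforts': [-0.0, -40.598, -29.262, -0.0, 0.006, -0.0], 'eef_pos': [0.256, -0.624, 0.255], 'tcp_rot': [-0.694, -0.138, 0.694, -0.136], 'contact_force': [-0.467, 0.575, 0.605], 'wrist_torque': [-0.023, -0.007, -0.033], 'opening': 0.997} 0.025
top 483.49261308004526 -0.007510190797086069 [ 0.333 -0.012  1.071] [[-0.0, -1.0, 0.0], [-0.99, 0.0, -0.14], [0.14, -0.0, -0.99]]
side 559.0759591228958 -0.16898260271957943 [-0.051  0.784  0.841] [[-0.82, -0.57, -0.0], [-0.36, 0.52, -0.78], [0.45, -0.64, -0.63]]
```

View pics/top0.png

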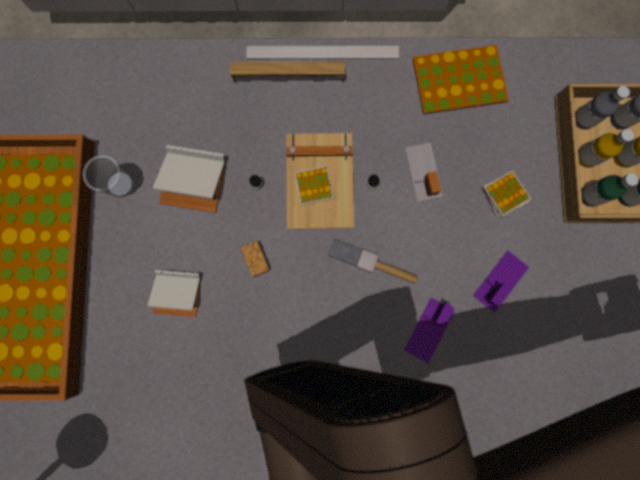

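View pics/side0.png

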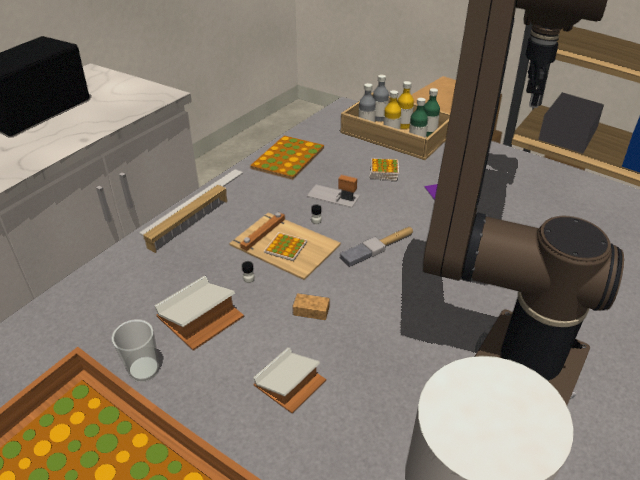

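Top view: Lifter candidates are the grey one with the wooden block at (424,172), purple ones at (500,280) and (430,330), and the spatula-like brush at (372,260). I choose (424,172). The stand is the larger one at (190,178), not (175,292). The tile is at (314,185) on the board, not the stack at (508,193) or the sheet at (460,78). The strip is at (320,151) and the pots at (256,181) and (374,181).

```bash
python3 - <<'E'
from h import *
t=cv2.imread("pics/top0.png"); s=cv2.imread("pics/side0.png")
a=cv2.resize(t[130:235,400:450],None,fx=5,fy=5,interpolation=cv2.INTER_CUBIC)
b=cv2.resize(t[125:235,280:360],None,fx=5,fy=5,interpolation=cv2.INTER_CUBIC)
o=np.zeros((550,650,3),np.uint8); o[:525,:250]=a; o[:,250:650]=b
cv2.imwrite("pics/c1.png",o)
o=np.zeros((600,800,3),np.uint8)
o[:300,:400]=cv2.resize(t[140:215,150:250],None,fx=4,fy=4,interpolation=cv2.INTER_CUBIC)
o[300:,:400]=cv2.resize(s[270:345,150:250],None,fx=4,fy=4,interpolation=cv2.INTER_CUBIC)
o[:300,400:]=cv2.resize(s[165:240,290:390],None,fx=4,fy=4,interpolation=cv2.INTER_CUBIC)
o[300:,400:]=cv2.resize(s[200:290,225:345],None,fx=3.33,fy=3.33,interpolation=cv2.INTER_CUBIC)[:300,:400] if 0 else cv2.resize(s[200:290,225:345],(400,300),interpolation=cv2.INTER_CUBIC)
cv2.imwrite("pics/c2.png",o)
E
```

```text
(no output)
```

View pics/c1.png

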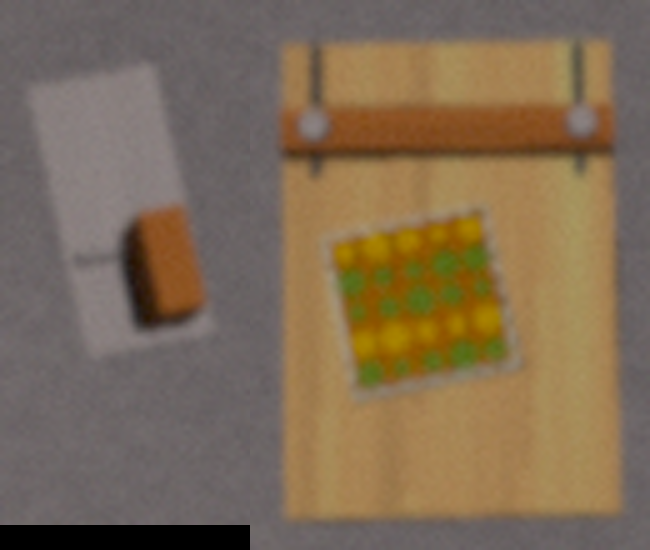

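View pics/c2.png

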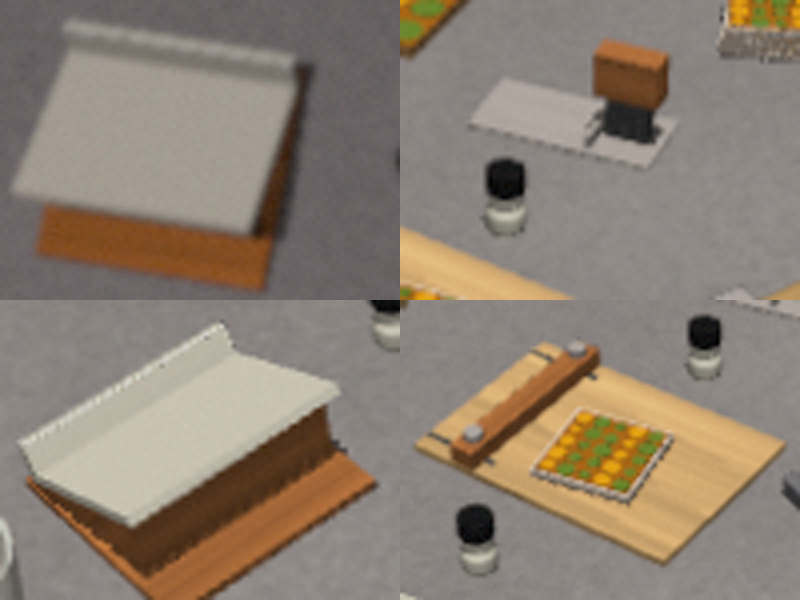

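```bash
cat > m1.py <<'E'
from h import *
def P(p,k,off,z,n="top"):
    return onplane(n,[(p[0]+.5)/k-.5+off[0],(p[1]+.5)/k-.5+off[1]],z)*1000
def show(l,pts,k,off,z,n="top"):
    q=np.array([P(p,k,off,z,n) for p in pts])[:,:2]; print(l,np.round(q,1).tolist(),"mean",np.round(q.mean(0),1))
    for i in range(len(q)):
        d=q[(i+1)%len(q)]-q[i]; print("   len %.1f ang %.1f"%(np.hypot(*d),np.degrees(np.arctan2(d[1],d[0]))))
L=(400,130);B=(230,125)
show("blade",[(30,85),(157,65),(213,328),(95,355)],5,L,2/1000)
show("handle",[(138,212),(183,205),(205,303),(158,318)],5,L,.066)
show("board",[(283,42),(612,42),(622,514),(286,520)],5,B,.006)
show("strip",[(285,155),(612,152)],5,B,.006)
show("tile",[(320,235),(487,207),(523,365),(357,402)],5,B,.014)
show("base",[(38,252),(265,290)],4,(150,140),.0)
show("up",[(12,192),(254,235)],4,(150,140),.059)
show("side handle",[(598,40),(668,55),(664,75),(594,60)],4,(190,165),.066,"side")
show("side tile",[(582,408),(672,440),(625,500),(530,470)],100/30,(105,110),.014,"side")
show("side up",[(340,387),(133,520)],4,(150,195),.059,"side")
show("side strip face",[(600,362),(460,468)],100/30,(105,110),.006,"side")
show("side base",[(375,485)],4,(150,195),.0,"side")
E
python3 m1.py
```

```text
blade [[687.5, -210.5], [696.9, -269.1], [573.5, -290.3], [561.1, -236.5]] mean [ 629.7 -251.6]
   len 59.4 ang -80.8
   len 125.3 ang -170.3
   len 55.2 ang 103.0
   len 129.0 ang 11.6
handle [[609.9, -243.4], [612.9, -262.8], [570.0, -270.6], [563.5, -250.4]] mean [ 589.1 -256.8]
   len 19.6 ang -81.0
   len 43.7 ang -169.6
   len 21.3 ang 107.8
   len 46.9 ang 8.6
board [[718.8, 63.3], [718.6, -87.6], [499.5, -89.6], [497.1, 60.2]] mean [608.5 -13.4]
   len 150.9 ang -90.1
   len 219.1 ang -179.5
   len 149.8 ang 90.9
   len 221.8 ang 0.8
strip [[665.3, 61.9], [666.4, -87.0]] mean [665.8 -12.6]
   len 149.0 ang -89.5
   len 149.0 ang 90.5
tile [[625.5, 45.3], [638.4, -29.8], [565.7, -45.6], [549.0, 28.4]] mean [ 5.946e+02 -4.000e-01]
   len 76.3 ang -80.3
   len 74.4 ang -167.8
   len 75.9 ang 102.7
   len 78.4 ang 12.5
base [[557.9, 349.5], [535.9, 220.6]] mean [546.9 285. ]
   len 130.7 ang -99.7
   len 130.7 ang 80.3
up [[578.4, 344.9], [554.6, 214.5]] mean [566.5 279.7]
   len 132.6 ang -100.3
   len 132.6 ang 79.7
side handle [[617.5, -259.3], [570.5, -269.9], [560.1, -248.3], [606.4, -237.6]] mean [ 588.6 -253.8]
   len 48.1 ang -167.3
   len 24.0 ang 115.8
   len 47.5 ang 13.0
   len 24.3 ang -62.8
side tile [[638.4, -30.3], [563.3, -37.5], [551.4, 33.3], [624.9, 45.5]] mean [594.5   2.7]
   len 75.5 ang -174.5
   len 71.8 ang 99.5
   len 74.5 ang 9.4
   len 77.0 ang -79.9
side up [[554.9, 218.9], [575.5, 345.3]] mean [565.2 282.1]
   len 128.0 ang 80.7
   len 128.0 ang -99.3
side strip face [[668.8, -90.4], [673.4, 64.9]] mean [671.1 -12.8]
   len 155.3 ang 88.3
   len 155.3 ang -91.7
side base [[537.1, 220.8]] mean [537.1 220.8]
   len 0.0 ang 0.0
```

```bash
cat >> h.py <<'E'
from scipy.spatial.transform import Rotation as Ro
GX=-0.040  # grip point in lifter frame, x
GZ=0.050
def Rl(yaw,pit): return Ro.from_euler("ZY",[yaw,pit],degrees=True)   # pit>0 nose down
A=Ro.from_matrix(np.array([[0,0,1],[0,1,0],[-1,0,0]]))  # tool axes in lifter: x=-z, y=y, z=x
def go(grip=None,nose=None,yaw=0,pit=0,label=""):
    """print delta for lifter pose with its grip (or nose underside) point at given m"""
    s=ctrl.get_state(); p0=np.array(s["eef_pos"]); R0=Ro.from_quat(s["tcp_rot"]); L=Rl(yaw,pit)
    if grip is None: grip=np.array(nose)+L.apply([GX-.065,0,GZ])
    best=None
    for f in (Ro.identity(),Ro.from_euler("x",180,degrees=True)):
        R=L*A*f; d=(R*R0.inv()).as_rotvec()
        if best is None or np.linalg.norm(d)<np.linalg.norm(best[0]): best=(d,R)
    d,R=best; tcp=np.array(grip)-R.apply([.006,0,0])
    print(label,"dpos",np.round(tcp-p0,4).tolist(),"drot",np.round(d/np.pi,4).tolist(),"deg %.1f"%np.degrees(np.linalg.norm(d)))
def lifter_now():
    s=ctrl.get_state(); R=Ro.from_quat(s["tcp_rot"]); g=np.array(s["eef_pos"])+R.apply([.006,0,0])
    c=[]
    for f in (Ro.identity(),Ro.from_euler("x",180,degrees=True)):
        L=R*f*A.inv(); c.append(L)
    L=min(c,key=lambda L:abs(np.arctan2(L.as_matrix()[1,0],L.as_matrix()[0,0])))
    n=g+L.apply([.065-GX,0,-GZ]); print("t %.2f"%s["time"],"grip",np.round(g,4),"nose",np.round(n,4),"yaw/pit/roll",np.round(L.as_euler("ZYX",degrees=True),2),"F",np.round(s["contact_force"],1),"T",np.round(s["wrist_torque"],2),"open",round(s["opening"],3)); return L,n
E
python3 - <<'E'
from h import *
go(grip=[.589,-.255,.17],yaw=10.3)
E
```

```text
dpos [0.3326, 0.3688, -0.0791] drot [-0.0007, -0.0001, -0.0669] deg 12.0
```

Request:
play_rows(targets=[{"delta_pos": [0.333,0.369,-0.079],"delta_rot": [-0.0007,0,-0.067],"claw": 85},{"delta_pos": [0.333,0.369,-0.079],"delta_rot": [-0.0007,0,-0.067],"claw": 85},{"delta_pos": [0.333,0.369,-0.079],"delta_rot": [-0.0007,0,-0.067],"claw": 85},{"delta_pos": [0.333,0.369,-0.079],"delta_rot": [-0.0007,0,-0.067],"claw": 85},{"delta_pos": [0.333,0.369,-0.079],"delta_rot": [-0.0007,0,-0.067],"claw": 85},{"delta_pos": [0.333,0.369,-0.079],"delta_rot": [-0.0007,0,-0.067],"claw": 85},{"delta_pos": [0.333,0.369,-0.079],"delta_rot": [-0.0007,0,-0.067],"claw": 85},{"delta_pos": [0.333,0.369,-0.079],"delta_rot": [-0.0007,0,-0.067],"claw": 85},{"delta_pos": [0.333,0.369,-0.079],"delta_rot": [-0.0007,0,-0.067],"claw": 85},{"delta_pos": [0.333,0.369,-0.079],"delta_rot": [-0.0007,0,-0.067],"claw": 85},{"delta_pos": [0.333,0.369,-0.079],"delta_rot": [-0.0007,0,-0.067],"claw": 85},{"delta_pos": [0.333,0.369,-0.079],"delta_rot": [-0.0007,0,-0.067],"claw": 85},{"delta_pos": [0.333,0.369,-0.079],"delta_rot": [-0.0007,0,-0.067],"claw": 85},{"delta_pos": [0.333,0.369,-0.079],"delta_rot": [-0.0007,0,-0.067],"claw": 85},{"delta_pos": [0.333,0.369,-0.079],"delta_rot": [-0.0007,0,-0.067],"claw": 85},{"delta_pos": [0.333,0.369,-0.079],"delta_rot": [-0.0007,0,-0.067],"claw": 85}], newtons=60)

```text
time: 1.43
eef_pos: [0.5888, -0.2558, 0.176]
tcp_rot: [-0.704, -0.063, 0.705, -0.063]
contact_force: [-1.1, 0.0, -0.2]
opening: 0.997
```

```bash
python3 - <<'E'
from h import *
lifter_now(); c=ctrl.calibration("wrist"); cv2.imwrite("pics/w1.png",ctrl.read_camera("wrist"))
print(proj("wrist",[.589,-.255,.066],c),proj("wrist",[.692,-.240,0],c))
import json; json.dump({k:np.array(v).tolist() for k,v in c.items()},open("w1.json","w"))
go(grip=[.589,-.255,.050],yaw=10.3)
E
```

```text
t 1.43 grip [ 0.5888 -0.2558  0.17  ] nose [ 0.6921 -0.2372  0.12  ] yaw/pit/roll [ 1.021e+01  4.000e-02 -1.000e-02] F [-1.1  0.  -0.2] T [-0.04  0.01 -0.06] open 0.997
[323.55389373 243.28635583] [328.83379003  64.43368932]
 dpos [0.0003, 0.0011, -0.1203] drot [0.0001, -0.0001, 0.0007] deg 0.1
```

View pics/w1.png

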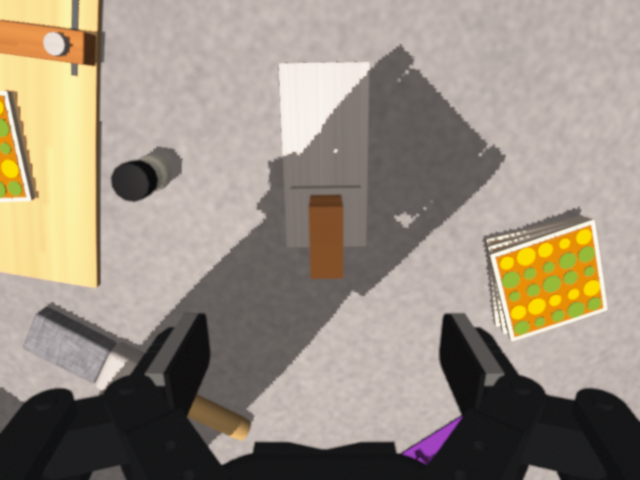

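The wrist view confirms the choice: steel blade, brown block with its top centre at (326,241), nose edge from (279,63) to (369,62). Pot at (135,180), brush at lower left, and stack at (545,280) are all clear of the fingers.

```bash
python3 - <<'E'
from h import *
import json; c=json.load(open("w1.json"))
f=lambda u,z: np.round(onplane("wrist",u,z,c)*1000,1)
h=f((326,241),.066); n=f((324,62.5),.002); print(h,n,f((279,63),.002),f((369,62),.002),f((287,246),.002),f((366,246),.002))
d=n-h;print(np.hypot(*d[:2]),np.degrees(np.arctan2(d[1],d[0])))
E
```

```text
[ 590.7 -256.2   66. ] [ 692.5 -236.6    2. ] [ 686.9 -207.1    2. ] [ 698.2 -266.1    2. ] [ 559.6 -231.9    2. ] [ 570.2 -291.     2. ]
103.66966769503986 10.8980516346501
```

Request:
play_rows(targets=[{"delta_pos": [0.0006,-0.0005,-0.04],"delta_rot": [0,0,0.003],"claw": 85},{"delta_pos": [0.0006,-0.0005,-0.08],"delta_rot": [0,0,0.003],"claw": 85},{"delta_pos": [0.0006,-0.0005,-0.1],"delta_rot": [0,0,0.003],"claw": 85},{"delta_pos": [0.0006,-0.0005,-0.12],"delta_rot": [0,0,0.003],"claw": 60},{"delta_pos": [0.0006,-0.0005,-0.12],"delta_rot": [0,0,0.003],"claw": 30},{"delta_pos": [0.0006,-0.0005,-0.12],"delta_rot": [0,0,0.003],"claw": 10},{"delta_pos": [0.0006,-0.0005,-0.12],"delta_rot": [0,0,0.003],"claw": 10},{"delta_pos": [0.0006,-0.0005,-0.12],"delta_rot": [0,0,0.003],"claw": 10},{"delta_pos": [0.0006,-0.0005,-0.12],"delta_rot": [0,0,0.003],"claw": 10},{"delta_pos": [0.0006,-0.0005,-0.12],"delta_rot": [0,0,0.003],"claw": 10},{"delta_pos": [0.0006,-0.0005,-0.12],"delta_rot": [0,0,0.003],"claw": 10},{"delta_pos": [0.0006,-0.0005,-0.12],"delta_rot": [0,0,0.003],"claw": 10}], newtons=100)

```text
time: 2.48
eef_pos: [0.5908, -0.2578, 0.0591]
tcp_rot: [0.705, 0.065, -0.703, 0.067]
contact_force: [-0.6, -1.6, 6.4]
opening: 0.22
```

```bash
python3 - <<'E'
from h import *
lifter_now()
go(nose=[.53,.004,.10],yaw=0.3,label="behind tile high")
go(nose=[.53,.004,.009],yaw=0.3,label="behind tile low")
E
```

```text
t 2.48 grip [ 0.5908 -0.2579  0.0531] nose [ 0.6941 -0.2385  0.0034] yaw/pit/roll [10.71 -0.16 -0.22] F [-0.6 -1.6  6.4] T [ 0.02  0.16 -0.05] open 0.22
behind tile high dpos [-0.1658, 0.2613, 0.0969] drot [0.0011, 0.001, -0.0578] deg 10.4
behind tile low dpos [-0.1658, 0.2613, 0.0059] drot [0.0011, 0.001, -0.0578] deg 10.4
```

Request:
play_rows(targets=[{"delta_pos": [0,0,0.04],"delta_rot": [0,0,0],"claw": 10},{"delta_pos": [0,0,0.08],"delta_rot": [0,0,0],"claw": 10},{"delta_pos": [0,0,0.11],"delta_rot": [0,0,0],"claw": 10},{"delta_pos": [-0.02,0.03,0.11],"delta_rot": [0,0,-0.02],"claw": 10},{"delta_pos": [-0.04,0.065,0.11],"delta_rot": [0,0,-0.04],"claw": 10},{"delta_pos": [-0.06,0.1,0.11],"delta_rot": [0,0,-0.058],"claw": 10},{"delta_pos": [-0.08,0.13,0.11],"delta_rot": [0,0,-0.058],"claw": 10},{"delta_pos": [-0.1,0.16,0.11],"delta_rot": [0,0,-0.058],"claw": 10},{"delta_pos": [-0.12,0.19,0.11],"delta_rot": [0,0,-0.058],"claw": 10},{"delta_pos": [-0.14,0.22,0.11],"delta_rot": [0,0,-0.058],"claw": 10},{"delta_pos": [-0.155,0.25,0.11],"delta_rot": [0,0,-0.058],"claw": 10},{"delta_pos": [-0.155,0.2615,0.11],"delta_rot": [0,0,-0.058],"claw": 10},{"delta_pos": [-0.155,0.2615,0.11],"delta_rot": [0,0,-0.058],"claw": 10},{"delta_pos": [-0.155,0.2615,0.11],"delta_rot": [0,0,-0.058],"claw": 10}])

```text
time: 3.65
eef_pos: [0.4356, 0.0041, 0.1692]
tcp_rot: [0.708, 0.001, -0.706, 0.004]
contact_force: [0.4, -0.1, -1.7]
opening: 0.219
```

```bash
python3 - <<'E'
from h import *
lifter_now(); c=ctrl.calibration("wrist"); cv2.imwrite("pics/w2.png",ctrl.read_camera("wrist"))
import json; json.dump({k:np.array(v).tolist() for k,v in c.items()},open("w2.json","w"))
print(ctrl.get_state()["qpos"])
E
```

```text
t 3.65 grip [0.4356 0.0041 0.1632] nose [0.5407 0.0046 0.1136] yaw/pit/roll [ 0.38 -0.19 -0.25] F [ 0.4 -0.1 -1.7] T [0.01 0.01 0.04] open 0.219
[-0.22376981 -0.16908707  2.22121988 -0.00403191  1.0850773   1.34350874]
```

View pics/w2.png

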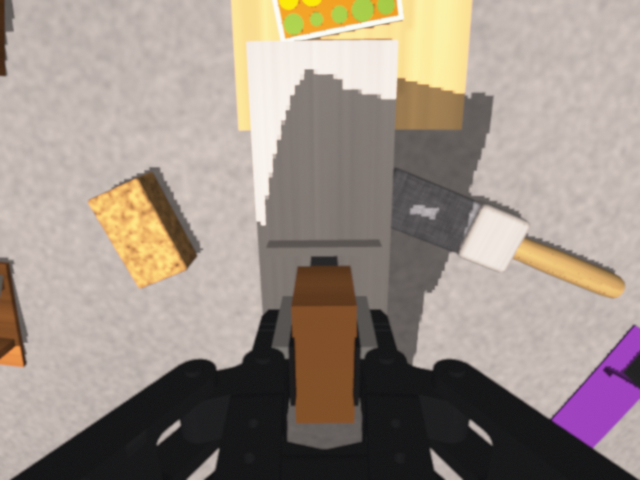

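```bash
python3 - <<'E'
from h import *
import json; c=json.load(open("w2.json"))
f=lambda u,z,n="wrist": np.round(onplane(n,u,z,c if n=="wrist" else None)*1000,1)
for z in (.108,.112,.116): print(z,f((247,41),z),f((397,40),z))
print("heel",f((267,243),.122),f((381,243),.122))
print("tile rear",f((284,41.5),.014),f((402,19),.014))
for u in ((330,254),(336,240),(366,252),(360,270)): print("brush",f(u,.01,"top"))
for u in ((398,168),(475,203),(392,229),(462,250)): print("brushW",f(u,.01))
E
```

```text
0.108 [540.1  36.1 108. ] [540.8 -24.8 108. ]
0.112 [539.5  35.4 112. ] [540.3 -24.1 112. ]
0.116 [539.   34.7 116. ] [539.7 -23.4 116. ]
heel [458.3  28.9 122. ] [458.5 -20.1 122. ]
tile rear [552.2  29.3  14. ] [565.8 -42.9  14. ]
brush [439.7 -35.7  10. ]
brush [470.8 -49.1  10. ]
brush [ 443.9 -115.1   10. ]
brush [ 404.3 -101.4   10. ]
brushW [473.6 -46.3  10. ]
brushW [ 449.6 -102.3   10. ]
brushW [430.1 -44.6  10. ]
brushW [414.4 -96.9  10. ]
```

Request:
play_rows(targets=[{"delta_pos": [0,-0.002,-0.04],"delta_rot": [0,0.003,0],"claw": 10},{"delta_pos": [0,-0.002,-0.07],"delta_rot": [0,0.003,0],"claw": 10},{"delta_pos": [0,-0.002,-0.09],"delta_rot": [0,0.003,0],"claw": 10},{"delta_pos": [0,-0.002,-0.098],"delta_rot": [0,0.003,0],"claw": 10},{"delta_pos": [0,-0.002,-0.1],"delta_rot": [0,0.003,0],"claw": 10},{"delta_pos": [0,-0.002,-0.1],"delta_rot": [0,0.003,0],"claw": 10},{"delta_pos": [0,-0.002,-0.1],"delta_rot": [0,0.003,0],"claw": 10}])

```text
time: 4.28
eef_pos: [0.4374, 0.0007, 0.0708]
tcp_rot: [-0.706, 0.0, 0.708, -0.004]
contact_force: [0.1, -0.0, -1.6]
opening: 0.218
```

```bash
python3 - <<'E'
from h import *
lifter_now()
E
```

```text
t 4.28 grip [0.4374 0.0007 0.0648] nose [0.5423 0.0009 0.0144] yaw/pit/roll [ 0.27  0.18 -0.29] F [ 0.1 -0.  -1.6] T [ 0.05  0.04 -0.02] open 0.218
```

Request:
play_rows(targets=[{"delta_pos": [-0.001,0.001,-0.003],"delta_rot": [0,0,0],"claw": 10},{"delta_pos": [-0.001,0.001,-0.004],"delta_rot": [0,0,0],"claw": 10},{"delta_pos": [-0.001,0.001,-0.004],"delta_rot": [0,0,0],"claw": 10},{"delta_pos": [-0.001,0.001,-0.004],"delta_rot": [0,0,0],"claw": 10}])

```text
time: 4.62
eef_pos: [0.4368, 0.0017, 0.0673]
tcp_rot: [-0.706, 0.0, 0.708, -0.004]
contact_force: [1.0, 0.7, -1.4]
opening: 0.22
```

Request:
play_rows(targets=[{"delta_pos": [0,0,-0.001],"delta_rot": [0,0,0],"claw": 10},{"delta_pos": [0,0,-0.002],"delta_rot": [0,0,0],"claw": 10},{"delta_pos": [0,0,-0.002],"delta_rot": [0,0,0],"claw": 10},{"delta_pos": [0,0,-0.002],"delta_rot": [0,0,0],"claw": 10}])

```text
time: 4.95
eef_pos: [0.437, 0.0017, 0.0655]
tcp_rot: [-0.707, 0.0, 0.708, -0.004]
contact_force: [-0.7, 0.3, -0.6]
opening: 0.215
```

```bash
python3 - <<'E'
from h import *
lifter_now()
E
```

```text
t 4.95 grip [0.437  0.0017 0.0595] nose [0.5419 0.002  0.0093] yaw/pit/roll [ 0.29  0.1  -0.31] F [-0.7  0.3 -0.6] T [ 0.08 -0.03  0.05] open 0.215
```

Request:
play_rows(targets=[{"delta_pos": [0,0.0005,-0.001],"delta_rot": [0,0,0],"claw": 10},{"delta_pos": [0,0.0005,-0.0015],"delta_rot": [0,0,0],"claw": 10},{"delta_pos": [0,0.0005,-0.0015],"delta_rot": [0,0,0],"claw": 10}])

```text
time: 5.2
eef_pos: [0.4379, 0.002, 0.0651]
tcp_rot: [-0.707, 0.0, 0.707, -0.004]
contact_force: [-2.7, -0.3, 5.3]
opening: 0.219
```

```bash
python3 - <<'E'
from h import *
lifter_now()
E
```

```text
t 5.20 grip [0.4379 0.002  0.0591] nose [0.5429 0.0023 0.009 ] yaw/pit/roll [ 0.29  0.   -0.33] F [-2.7 -0.3  5.3] T [0.1  0.04 0.05] open 0.219
```

Request:
play_rows(targets=[{"delta_pos": [0.003,0,-0.0005],"delta_rot": [0,0,0],"claw": 10},{"delta_pos": [0.006,0,-0.0005],"delta_rot": [0,0,0],"claw": 10},{"delta_pos": [0.009,0,-0.0005],"delta_rot": [0,0,0],"claw": 10},{"delta_pos": [0.012,0,-0.0005],"delta_rot": [0,0,0],"claw": 10},{"delta_pos": [0.015,0,-0.0005],"delta_rot": [0,0,0],"claw": 10},{"delta_pos": [0.018,0,-0.0005],"delta_rot": [0,0,0],"claw": 10},{"delta_pos": [0.021,0,-0.0005],"delta_rot": [0,0,0],"claw": 10},{"delta_pos": [0.024,0,-0.0005],"delta_rot": [0,0,0],"claw": 10},{"delta_pos": [0.027,0,-0.0005],"delta_rot": [0,0,0],"claw": 10},{"delta_pos": [0.03,0,-0.0005],"delta_rot": [0,0,0],"claw": 10},{"delta_pos": [0.03,0,-0.0005],"delta_rot": [0,0,0],"claw": 10}])

```text
time: 6.12
eef_pos: [0.469, 0.0019, 0.0651]
tcp_rot: [0.708, -0.0, -0.707, 0.004]
contact_force: [-0.3, 0.1, 4.1]
opening: 0.214
```

```bash
python3 - <<'E'
from h import *
lifter_now(); c=ctrl.calibration("wrist"); cv2.imwrite("pics/w3.png",ctrl.read_camera("wrist"))
import json; json.dump({k:np.array(v).tolist() for k,v in c.items()},open("w3.json","w"))
E
```

```text
t 6.12 grip [0.4691 0.0018 0.0591] nose [0.5741 0.0021 0.0093] yaw/pit/roll [ 0.29 -0.09 -0.35] F [-0.3  0.1  4.1] T [ 0.11 -0.08 -0.03] open 0.214
```

View pics/w3.png

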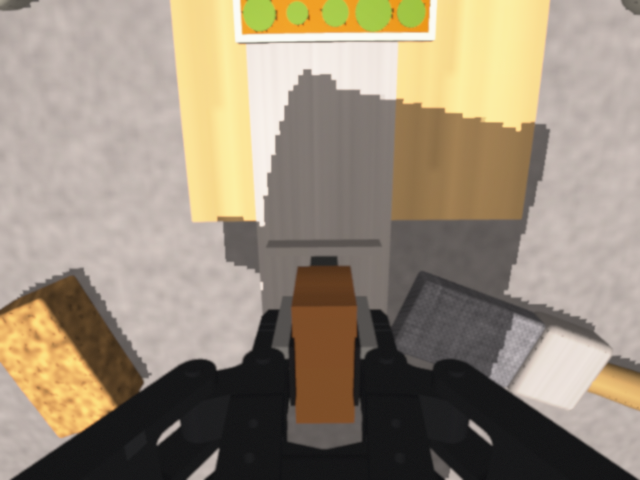

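Request:
play_rows(targets=[{"delta_pos": [-0.004,0,0.0005],"delta_rot": [0,0,0],"claw": 10},{"delta_pos": [-0.006,0,0.001],"delta_rot": [0,0,0],"claw": 10},{"delta_pos": [-0.006,-0.003,0.001],"delta_rot": [0,0,0],"claw": 10},{"delta_pos": [-0.006,-0.005,0.001],"delta_rot": [0,0,0],"claw": 10},{"delta_pos": [-0.006,-0.005,0],"delta_rot": [0,0,0],"claw": 10},{"delta_pos": [-0.003,-0.005,-0.0005],"delta_rot": [0,0,0],"claw": 10},{"delta_pos": [0,-0.005,-0.0005],"delta_rot": [0,0,0],"claw": 10},{"delta_pos": [0.003,-0.005,-0.0005],"delta_rot": [0,0,0],"claw": 10},{"delta_pos": [0.006,-0.005,-0.0005],"delta_rot": [0,0,0],"claw": 10},{"delta_pos": [0.009,-0.005,-0.0005],"delta_rot": [0,0,0],"claw": 10},{"delta_pos": [0.011,-0.005,-0.0005],"delta_rot": [0,0,0],"claw": 10},{"delta_pos": [0.013,-0.005,-0.0005],"delta_rot": [0,0,0],"claw": 10},{"delta_pos": [0.013,-0.005,-0.0005],"delta_rot": [0,0,0],"claw": 10}])

```text
time: 7.25
eef_pos: [0.4828, -0.0033, 0.0651]
tcp_rot: [0.708, -0.0, -0.706, 0.004]
contact_force: [-1.1, 0.3, 4.7]
opening: 0.22
```

Request:
play_rows(targets=[{"delta_pos": [0.001,0,-0.0008],"delta_rot": [0,0,0],"claw": 10},{"delta_pos": [0.002,0,-0.0008],"delta_rot": [0,0,0],"claw": 10},{"delta_pos": [0.003,0,-0.0008],"delta_rot": [0,0,0],"claw": 10},{"delta_pos": [0.004,0,-0.0008],"delta_rot": [0,0,0],"claw": 10},{"delta_pos": [0.005,0,-0.0008],"delta_rot": [0,0,0],"claw": 10},{"delta_pos": [0.006,0,-0.0008],"delta_rot": [0,0,0],"claw": 10},{"delta_pos": [0.006,0,-0.0008],"delta_rot": [0,0,0],"claw": 10}])

```text
time: 7.83
eef_pos: [0.4892, -0.0034, 0.0651]
tcp_rot: [0.708, -0.0, -0.706, 0.004]
contact_force: [-3.4, -0.1, 7.7]
opening: 0.22
```

```bash
python3 - <<'E'
from h import *
lifter_now()
E
```

```text
t 7.83 grip [ 0.4892 -0.0034  0.0591] nose [ 0.5944 -0.0032  0.0094] yaw/pit/roll [ 0.29 -0.17 -0.36] F [-3.4 -0.1  7.7] T [0.25 0.45 0.02] open 0.22
```

Request:
play_rows(targets=[{"delta_pos": [0.001,0,-0.0005],"delta_rot": [0,0.001,0],"claw": 10},{"delta_pos": [0.002,0,-0.0005],"delta_rot": [0,0.001,0],"claw": 10},{"delta_pos": [0.003,0,-0.0005],"delta_rot": [0,0.001,0],"claw": 10},{"delta_pos": [0.004,0,-0.0005],"delta_rot": [0,0.001,0],"claw": 10},{"delta_pos": [0.004,0,-0.0005],"delta_rot": [0,0.001,0],"claw": 10}])

```text
time: 8.25
eef_pos: [0.4937, -0.0034, 0.0652]
tcp_rot: [0.707, -0.0, -0.707, 0.004]
contact_force: [-2.0, -0.8, 6.8]
opening: 0.218
```

Request:
play_rows(targets=[{"delta_pos": [0.001,0,-0.0005],"delta_rot": [0,0.001,0],"claw": 10},{"delta_pos": [0.002,0,-0.0005],"delta_rot": [0,0.001,0],"claw": 10},{"delta_pos": [0.003,0,-0.0005],"delta_rot": [0,0.001,0],"claw": 10},{"delta_pos": [0.004,0,-0.0005],"delta_rot": [0,0.001,0],"claw": 10},{"delta_pos": [0.004,0,-0.0005],"delta_rot": [0,0.001,0],"claw": 10}])

```text
time: 8.67
eef_pos: [0.4983, -0.0036, 0.0652]
tcp_rot: [-0.707, 0.001, 0.708, -0.004]
contact_force: [-3.4, -1.0, 4.8]
opening: 0.216
```

```bash
python3 - <<'E'
from h import *
lifter_now()
E
```

```text
t 8.67 grip [ 0.4983 -0.0037  0.0592] nose [ 0.6032 -0.0035  0.009 ] yaw/pit/roll [ 0.29  0.08 -0.38] F [-3.4 -1.   4.8] T [0.21 0.02 0.04] open 0.216
```

```bash
cat > seg.py <<'E'
from h import *
def rear():
    c=ctrl.calibration("wrist"); im=ctrl.read_camera("wrist"); hsv=cv2.cvtColor(im,cv2.COLOR_BGR2HSV)
    m=cv2.inRange(hsv,(8,200,150),(18,255,255)); m[240:]=0
    n,l,st,_=cv2.connectedComponentsWithStats(m); i=1+np.argmax(st[1:,4]); print("orange bbox",st[i]); return im
if __name__=="__main__":
    im=rear(); cv2.imwrite("pics/w_last.png",im); lifter_now()
E
python3 seg.py; python3 - <<'E'
from h import *
hsv=cv2.cvtColor(cv2.imread("pics/w3.png"),cv2.COLOR_BGR2HSV)
m=cv2.inRange(hsv,(8,200,150),(18,255,255)); m[240:]=0
print(cv2.connectedComponentsWithStats(m)[2][1:6])
E
```

```text
orange bbox [ 225    0  188   70 4524]
t 8.72 grip [ 0.4983 -0.0036  0.0592] nose [ 0.6033 -0.0034  0.0091] yaw/pit/roll [ 0.29  0.07 -0.37] F [-2.  -0.1  5.3] T [0.12 0.01 0.08] open 0.221
[[ 242    0    4    6   13]
 [ 265    0   99   32 1346]
 [ 382    0   47   31  402]
 [ 243   22   12   11   48]]
```

Request:
play_rows(targets=[{"delta_pos": [0.002,0,-0.0005],"delta_rot": [0,0,0],"claw": 10},{"delta_pos": [0.004,0,-0.0005],"delta_rot": [0,0,0],"claw": 10},{"delta_pos": [0.006,0,-0.0005],"delta_rot": [0,0,0],"claw": 10},{"delta_pos": [0.008,0,-0.0005],"delta_rot": [0,0,0],"claw": 10},{"delta_pos": [0.01,0,-0.0005],"delta_rot": [0,0,0],"claw": 10},{"delta_pos": [0.012,0,-0.0005],"delta_rot": [0,0,0],"claw": 10},{"delta_pos": [0.014,0,-0.0005],"delta_rot": [0,0,0],"claw": 10},{"delta_pos": [0.016,0,-0.0005],"delta_rot": [0,0,0],"claw": 10},{"delta_pos": [0.018,0,-0.0005],"delta_rot": [0,0,0],"claw": 10},{"delta_pos": [0.02,0,-0.0005],"delta_rot": [0,0,0],"claw": 10},{"delta_pos": [0.02,0,-0.0005],"delta_rot": [0,0,0],"claw": 10}])

```text
time: 9.63
eef_pos: [0.519, -0.0037, 0.0652]
tcp_rot: [-0.707, 0.001, 0.707, -0.004]
contact_force: [-1.8, -0.5, 5.0]
opening: 0.216
```

```bash
python3 seg.py
```

```text
orange bbox [ 223    0  189  105 7123]
t 9.68 grip [ 0.519  -0.0038  0.0592] nose [ 0.624  -0.0036  0.0092] yaw/pit/roll [ 0.28 -0.01 -0.39] F [-1.4  0.3  4.5] T [0.22 0.04 0.02] open 0.215
```

View pics/w_last.png

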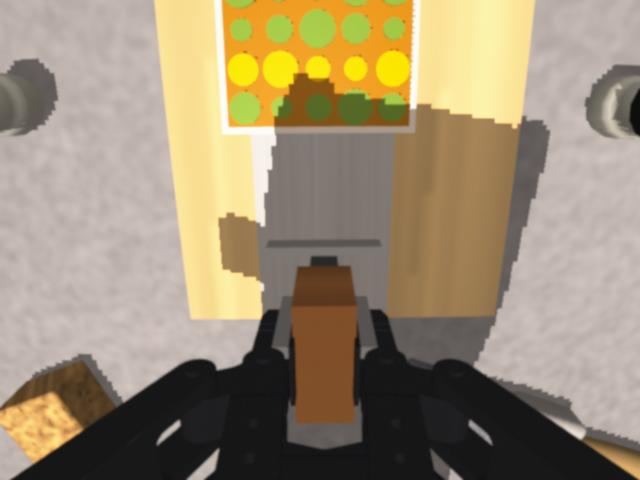

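Shadow fooled the mask. The picture shows the tile square on the blade: its rear edge is at row 132, level, spanning columns 222–414, so about 36 mm is in. Continuing.

Request:
play_rows(targets=[{"delta_pos": [0.0025,0,-0.0005],"delta_rot": [0,0,0],"claw": 10},{"delta_pos": [0.005,0,-0.0005],"delta_rot": [0,0,0],"claw": 10},{"delta_pos": [0.0075,0,-0.0005],"delta_rot": [0,0,0],"claw": 10},{"delta_pos": [0.01,0,-0.0005],"delta_rot": [0,0,0],"claw": 10},{"delta_pos": [0.0125,0,-0.0005],"delta_rot": [0,0,0],"claw": 10},{"delta_pos": [0.015,0,-0.0005],"delta_rot": [0,0,0],"claw": 10},{"delta_pos": [0.0175,0,-0.0005],"delta_rot": [0,0,0],"claw": 10},{"delta_pos": [0.02,0,-0.0005],"delta_rot": [0,0,0],"claw": 10},{"delta_pos": [0.0225,0,-0.0005],"delta_rot": [0,0,0],"claw": 10},{"delta_pos": [0.025,0,-0.0005],"delta_rot": [0,0,0],"claw": 10},{"delta_pos": [0.0275,0,-0.0005],"delta_rot": [0,0,0],"claw": 10},{"delta_pos": [0.03,0,-0.0005],"delta_rot": [0,0,0],"claw": 10},{"delta_pos": [0.032,0,-0.0005],"delta_rot": [0,0,0],"claw": 10},{"delta_pos": [0.034,0,-0.0005],"delta_rot": [0,0,0],"claw": 10},{"delta_pos": [0.034,0,-0.0005],"delta_rot": [0,0,0],"claw": 10}])

```text
time: 10.93
eef_pos: [0.5536, -0.0038, 0.0652]
tcp_rot: [0.707, -0.001, -0.707, 0.004]
contact_force: [-1.3, -0.6, 5.8]
opening: 0.219
```

Request:
play_rows(targets=[{"delta_pos": [0.001,0,-0.0005],"delta_rot": [0,0,0],"claw": 10},{"delta_pos": [0.002,0,-0.0005],"delta_rot": [0,0,0],"claw": 10},{"delta_pos": [0.003,0,-0.0005],"delta_rot": [0,0,0],"claw": 10},{"delta_pos": [0.003,0,-0.0005],"delta_rot": [0,0,0],"claw": 10}])

```text
time: 11.27
eef_pos: [0.5568, -0.0038, 0.0652]
tcp_rot: [0.708, -0.001, -0.707, 0.004]
contact_force: [-3.0, 0.6, 5.6]
opening: 0.218
```

```bash
python3 - <<'E'
from h import *
lifter_now()
E
```

```text
t 11.27 grip [ 0.5568 -0.0039  0.0592] nose [ 0.6619 -0.0037  0.0093] yaw/pit/roll [ 0.28 -0.07 -0.38] F [-3.   0.6  5.6] T [0.18 0.3  0.06] open 0.218
```

Feeling for the strip now, in 1 mm steps.

Request:
play_rows(targets=[{"delta_pos": [0.001,0,-0.0005],"delta_rot": [0,0,0],"claw": 10},{"delta_pos": [0.002,0,-0.0005],"delta_rot": [0,0,0],"claw": 10},{"delta_pos": [0.002,0,-0.0005],"delta_rot": [0,0,0],"claw": 10}])

```text
time: 11.52
eef_pos: [0.559, -0.0038, 0.0652]
tcp_rot: [0.708, -0.001, -0.707, 0.004]
contact_force: [-3.1, -0.7, 5.9]
opening: 0.216
```

Request:
play_rows(targets=[{"delta_pos": [0.001,0,-0.0005],"delta_rot": [0,0,0],"claw": 10},{"delta_pos": [0.0015,0,-0.0005],"delta_rot": [0,0,0],"claw": 10},{"delta_pos": [0.0015,0,-0.0005],"delta_rot": [0,0,0],"claw": 10}])

```text
time: 11.77
eef_pos: [0.5597, -0.0038, 0.0652]
tcp_rot: [-0.706, 0.001, 0.708, -0.004]
contact_force: [-6.3, -1.2, 10.0]
opening: 0.216
```

Request:
play_rows(targets=[{"delta_pos": [0.001,0,-0.0005],"delta_rot": [0,0,0],"claw": 10},{"delta_pos": [0.0015,0,-0.0005],"delta_rot": [0,0,0],"claw": 10},{"delta_pos": [0.0015,0,-0.0005],"delta_rot": [0,0,0],"claw": 10}])

```text
time: 12.02
eef_pos: [0.5598, -0.0038, 0.0653]
tcp_rot: [-0.705, 0.0, 0.709, -0.004]
contact_force: [-10.0, -0.8, 12.0]
opening: 0.218
```

```bash
python3 seg.py
```

```text
orange bbox [328  45  81  24 516]
t 12.07 grip [ 0.5597 -0.0039  0.0592] nose [ 0.6644 -0.0037  0.0086] yaw/pit/roll [ 0.28  0.37 -0.35] F [-9.2 -0.6 11.9] T [ 0.12  0.86 -0.04] open 0.219
```

View pics/w_last.png

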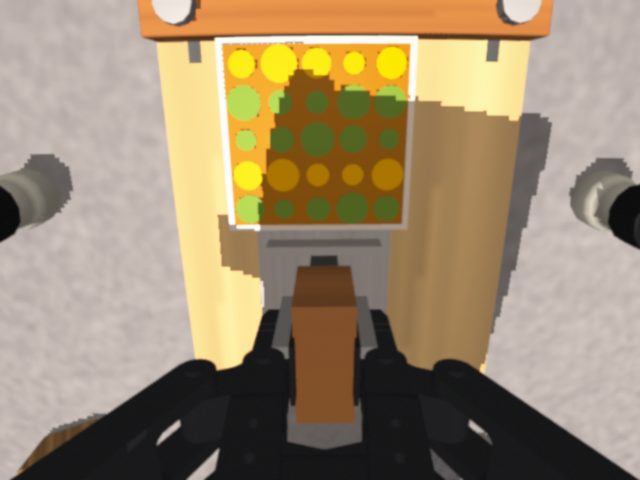

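Seen: the tile is fully on the blade, its front edge along the strip at row 38 and its rear at row 229, with the heel line at 243. The nose met the strip at about 10 N. Now ease off and lift slowly with a slight nose-up tilt.

Request:
play_rows(targets=[{"delta_pos": [-0.0008,0,0],"delta_rot": [0,-0.003,0],"claw": 10},{"delta_pos": [-0.0015,0,0.001],"delta_rot": [0,-0.004,0],"claw": 10},{"delta_pos": [-0.002,0,0.003],"delta_rot": [0,-0.008,0],"claw": 10},{"delta_pos": [-0.002,0,0.006],"delta_rot": [0,-0.013,0],"claw": 10},{"delta_pos": [-0.002,0,0.01],"delta_rot": [0,-0.018,0],"claw": 10},{"delta_pos": [-0.002,0,0.015],"delta_rot": [0,-0.023,0],"claw": 10},{"delta_pos": [-0.002,0,0.022],"delta_rot": [0,-0.028,0],"claw": 10},{"delta_pos": [-0.002,0,0.03],"delta_rot": [0,-0.028,0],"claw": 10},{"delta_pos": [-0.002,0,0.04],"delta_rot": [0,-0.028,0],"claw": 10},{"delta_pos": [-0.002,0,0.052],"delta_rot": [0,-0.028,0],"claw": 10},{"delta_pos": [-0.002,0,0.065],"delta_rot": [0,-0.028,0],"claw": 10},{"delta_pos": [-0.002,0,0.078],"delta_rot": [0,-0.028,0],"claw": 10},{"delta_pos": [-0.002,0,0.09],"delta_rot": [0,-0.028,0],"claw": 10},{"delta_pos": [-0.002,0,0.1],"delta_rot": [0,-0.028,0],"claw": 10},{"delta_pos": [-0.002,0,0.107],"delta_rot": [0,-0.028,0],"claw": 10},{"delta_pos": [-0.002,0,0.11],"delta_rot": [0,-0.028,0],"claw": 10},{"delta_pos": [-0.002,0,0.11],"delta_rot": [0,-0.028,0],"claw": 10}])

```text
time: 13.48
eef_pos: [0.5582, -0.0039, 0.1762]
tcp_rot: [0.736, -0.001, -0.677, 0.004]
contact_force: [0.2, -0.6, -3.0]
opening: 0.222
```

```bash
sed -i 's/^GX=.*/GX=-0.0395/; s/^GZ=.*/GZ=0.0533/' h.py; python3 - <<'E'
from h import *
L,n=lifter_now()
c=ctrl.calibration("wrist");im=ctrl.read_camera("wrist"); cv2.imwrite("pics/w5.png",im)
cv2.imwrite("pics/w5c.png",cv2.resize(im[0:280,120:520],None,fx=1.5,fy=1.5))
ex=np.array([.986,-.168,0]);lip=np.array([.6588,.2656,.020])
def slope(x,h): return lip+x*(.9205*ex+np.array([0,0,-.3907]))+h*(.3907*ex+np.array([0,0,.9205]))
go(nose=slope(-.022,.06),yaw=-9.7,pit=-5,label="above")
go(nose=slope(-.022,.004),yaw=-9.7,pit=8,label="near")
E
```

```text
t 13.48 grip [ 0.5587 -0.0039  0.1703] nose [ 0.6672 -0.0037  0.1258] yaw/pit/roll [ 0.28 -4.75 -0.39] F [ 0.2 -0.6 -3. ] T [-0.08  0.16  0.01] open 0.222
above dpos [-0.0035, 0.2873, -0.0415] drot [0.0019, -0.002, -0.0553] deg 10.0
near dpos [-0.0112, 0.2886, -0.0698] drot [0.0079, 0.0701, -0.0553] deg 16.1
```

View pics/w5c.png

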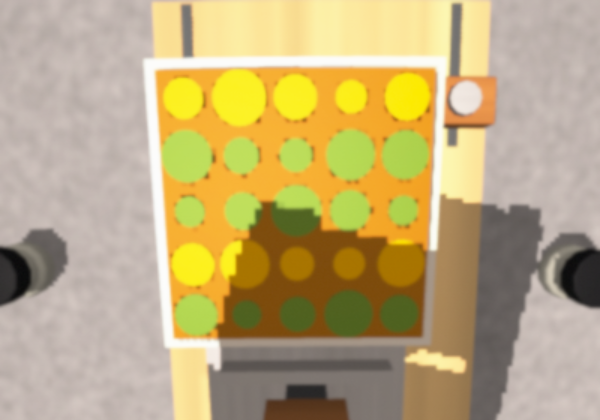

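Tile sits fully on the blade, clear of the strip, and about 2 mm left of the blade centre. Carrying it over to the stand with a gentle ramp.

Request:
play_rows(targets=[{"delta_pos": [0,0.004,0],"delta_rot": [0,0,-0.001],"claw": 10},{"delta_pos": [0,0.013,0],"delta_rot": [0,0,-0.003],"claw": 10},{"delta_pos": [-0.001,0.027,0],"delta_rot": [0,0,-0.006],"claw": 10},{"delta_pos": [-0.001,0.046,0],"delta_rot": [0,0,-0.01],"claw": 10},{"delta_pos": [-0.001,0.07,0],"delta_rot": [0,0,-0.014],"claw": 10},{"delta_pos": [-0.001,0.094,0],"delta_rot": [0,0,-0.018],"claw": 10},{"delta_pos": [-0.002,0.118,0],"delta_rot": [0,0,-0.022],"claw": 10},{"delta_pos": [-0.002,0.142,0],"delta_rot": [0,0,-0.026],"claw": 10},{"delta_pos": [-0.002,0.166,0],"delta_rot": [0,0,-0.03],"claw": 10},{"delta_pos": [-0.003,0.19,0],"delta_rot": [0,0,-0.034],"claw": 10},{"delta_pos": [-0.003,0.214,0],"delta_rot": [0,0,-0.038],"claw": 10},{"delta_pos": [-0.003,0.238,0],"delta_rot": [0,0,-0.043],"claw": 10},{"delta_pos": [-0.003,0.257,0],"delta_rot": [0,0,-0.047],"claw": 10},{"delta_pos": [-0.0035,0.271,0],"delta_rot": [0,0,-0.051],"claw": 10},{"delta_pos": [-0.0035,0.28,0],"delta_rot": [0.001,-0.001,-0.053],"claw": 10},{"delta_pos": [-0.0035,0.284,0],"delta_rot": [0.0015,-0.001,-0.055],"claw": 10},{"delta_pos": [-0.0035,0.2855,0],"delta_rot": [0.0019,-0.002,-0.0553],"claw": 10},{"delta_pos": [-0.0035,0.2855,0],"delta_rot": [0.0019,-0.002,-0.0553],"claw": 10},{"delta_pos": [-0.0035,0.2855,0],"delta_rot": [0.0019,-0.002,-0.0553],"claw": 10}])

```text
time: 15.12
eef_pos: [0.5541, 0.2811, 0.1751]
tcp_rot: [0.734, -0.063, -0.673, -0.057]
contact_force: [-0.0, -0.0, -3.1]
opening: 0.218
```

```bash
cat >> h.py <<'E'
ex=np.array([.986,-.168,0]);lip=np.array([.6588,.2656,.020])+np.array([-.0003,-.002,0])
def slope(x,h): return lip+x*(.9205*ex+np.array([0,0,-.3907]))+h*(.3907*ex+np.array([0,0,.9205]))
E
python3 - <<'E'
from h import *
L,n=lifter_now()
for x in(-.022,):
  for h,p in ((.06,-5),(.03,0),(.012,5),(.005,9)): go(nose=slope(x,h),yaw=-9.7,pit=p,label=f"{h} {p}")
c=ctrl.calibration("wrist");im=ctrl.read_camera("wrist"); cv2.imwrite("pics/w6.png",im); cv2.imwrite("pics/s6.png",ctrl.read_camera("side"))
print(proj("wrist",lip,c),proj("wrist",slope(0,.018),c),[proj("wrist",slope(0,.018)+d*np.array([.168,.986,0]),c).round() for d in(-.065,.065)])
E
```

```text
t 15.12 grip [0.5546 0.281  0.1691] nose [0.6618 0.2625 0.1251] yaw/pit/roll [-9.74 -4.98 -0.03] F [-0.  -0.  -3.1] T [0.02 0.2  0.01] open 0.218
0.06 -5 dpos [-0.0002, 0.0004, -0.0413] drot [0.0001, -0.0002, 0.0002] deg 0.1
0.03 0 dpos [-0.0071, 0.0016, -0.0596] drot [0.0048, 0.0272, 0.0002] deg 5.0
0.012 5 dpos [-0.0085, 0.0018, -0.0673] drot [0.0095, 0.0546, 0.0002] deg 10.0
0.005 9 dpos [-0.0063, 0.0014, -0.067] drot [0.0133, 0.0765, 0.0002] deg 14.0
[323.82001896  83.13206994] [323.76669351  67.53198335] [array([430.,  68.]), array([217.,  68.])]
```

View pics/w6.png

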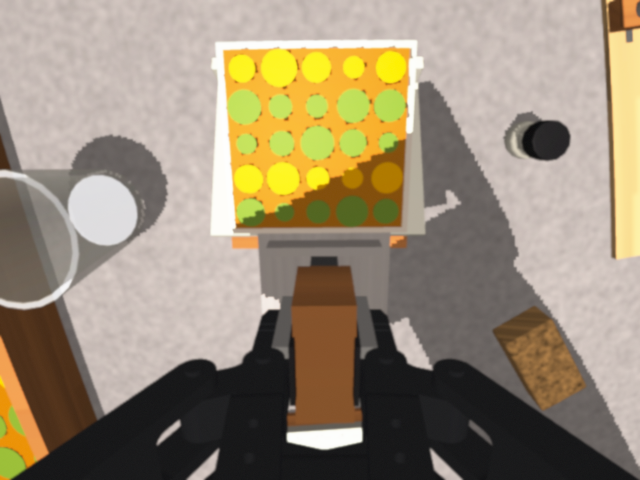

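Lip ends show at (211,62) and (423,62), the slope's upper corners at (211,235) and (425,235). The blade's yaw matches the stand, and the stand's middle is about 2 mm to the left. I shift +2 mm in y and descend.

Request:
play_rows(targets=[{"delta_pos": [0,0.001,-0.004],"delta_rot": [0,0,0],"claw": 10},{"delta_pos": [0,0.002,-0.011],"delta_rot": [0,0,0],"claw": 10},{"delta_pos": [0,0.002,-0.02],"delta_rot": [0,0,0],"claw": 10},{"delta_pos": [0,0.002,-0.029],"delta_rot": [0,0,0],"claw": 10},{"delta_pos": [0,0.0024,-0.036],"delta_rot": [0,0,0],"claw": 10},{"delta_pos": [-0.001,0.0024,-0.041],"delta_rot": [0,0.002,0],"claw": 10},{"delta_pos": [-0.002,0.003,-0.045],"delta_rot": [0.001,0.007,0],"claw": 10},{"delta_pos": [-0.004,0.003,-0.05],"delta_rot": [0.0025,0.014,0],"claw": 10},{"delta_pos": [-0.006,0.0034,-0.055],"delta_rot": [0.0035,0.021,0],"claw": 10},{"delta_pos": [-0.007,0.0036,-0.0595],"delta_rot": [0.0048,0.0272,0],"claw": 10},{"delta_pos": [-0.0075,0.0036,-0.062],"delta_rot": [0.006,0.034,0],"claw": 10},{"delta_pos": [-0.008,0.0038,-0.065],"delta_rot": [0.0075,0.043,0],"claw": 10},{"delta_pos": [-0.0085,0.0038,-0.067],"delta_rot": [0.0095,0.0546,0],"claw": 10},{"delta_pos": [-0.0085,0.0038,-0.067],"delta_rot": [0.0095,0.0546,0],"claw": 10},{"delta_pos": [-0.0085,0.0038,-0.067],"delta_rot": [0.0095,0.0546,0],"claw": 10}])

```text
time: 16.47
eef_pos: [0.5534, 0.2849, 0.1189]
tcp_rot: [-0.679, 0.056, 0.729, 0.064]
contact_force: [-0.5, -5.8, 24.2]
opening: 0.221
```

```bash
python3 - <<'E'
import h
from h import *
h.lip=h.lip+np.array([0,.002,0])
L,n=lifter_now()
s=lambda n:((n-h.lip)@(.9205*ex+np.array([0,0,-.3907])),(n-h.lip)@(.3907*ex+np.array([0,0,.9205])))
print("slope coords nose",s(n))
for hh,p in ((.008,6),(.004,8),(.002,10),(.001,10),(.001,15),(.001,20),(.001,23)): go(nose=slope(-.022,hh),yaw=-9.7,pit=p,label=f"{hh} {p}")
E
```

```text
t 16.47 grip [0.553  0.285  0.1129] nose [0.6521 0.2683 0.0524] yaw/pit/roll [-9.72  4.05  0.25] F [-0.5 -5.8 24.2] T [-1.3   0.16 -0.01] open 0.221
slope coords nose (np.float64(-0.018900232760175502), np.float64(0.02717182543358188))
0.008 6 dpos [-0.0081, 0.0, -0.0131] drot [0.0005, 0.0109, 0.0002] deg 2.0
0.004 8 dpos [-0.0072, -0.0001, -0.0134] drot [0.0023, 0.0218, 0.0003] deg 4.0
0.002 10 dpos [-0.0054, -0.0004, -0.012] drot [0.0042, 0.0328, 0.0003] deg 6.0
0.001 10 dpos [-0.0058, -0.0004, -0.0129] drot [0.0042, 0.0328, 0.0003] deg 6.0
0.001 15 dpos [0.0011, -0.0016, -0.0051] drot [0.0089, 0.0602, 0.0004] deg 10.9
0.001 20 dpos [0.0087, -0.0028, 0.002] drot [0.0136, 0.0876, 0.0004] deg 15.9
0.001 23 dpos [0.0135, -0.0037, 0.006] drot [0.0164, 0.104, 0.0004] deg 18.9
```

Contact, 24 N: the blade met the stand's upper edge, because at a pitch below 23° the blade cuts the slope's top. I misplanned that. Backing up at once, then tipping about the upper edge.

Request:
play_rows(targets=[{"delta_pos": [-0.001,0,0.006],"delta_rot": [-0.0015,0,0],"claw": 10},{"delta_pos": [-0.002,0,0.014],"delta_rot": [-0.0015,0,0],"claw": 10},{"delta_pos": [-0.003,0,0.018],"delta_rot": [-0.0015,0,0],"claw": 10},{"delta_pos": [-0.003,0,0.02],"delta_rot": [-0.0015,0,0],"claw": 10},{"delta_pos": [-0.003,0,0.02],"delta_rot": [-0.0015,0,0],"claw": 10}])

```text
time: 16.88
eef_pos: [0.5495, 0.2849, 0.138]
tcp_rot: [-0.679, 0.058, 0.729, 0.062]
contact_force: [0.1, -0.3, -2.3]
opening: 0.222
```

```bash
sed -i 's/+np.array(\[-.0003,-.002,0\])/+np.array([-.0003,0,0])/' h.py; python3 - <<'E'
import h
from h import *
L,n=lifter_now()
im=ctrl.read_camera("wrist"); cv2.imwrite("pics/w7.png",im); a=cv2.imread("pics/w6.png")
for nm,i in(("w6",a),("w7",im)):
    g=cv2.cvtColor(i,cv2.COLOR_BGR2GRAY).astype(float)
    print(nm,"heel rows",g[228:264,280:300].mean(1).round().astype(int).tolist())
    w=(i.min(2)>200); r=w[:,230:400].mean(1); print("front border rows",[k for k in range(20,80) if r[k]>.6])
    hs=cv2.cvtColor(i,cv2.COLOR_BGR2HSV); m=(hs[...,0]<20)&(hs[...,1]>180)&(hs[...,2]>60); q=np.where(m[60:200,200:440].mean(0)>.3)[0]+200; print("orange cols",q.min(),q.max())
for hh,p in ((.042,4),(.033,8),(.025,11)): go(nose=slope(-.022,hh),yaw=-9.7,pit=p,label=f"{hh} {p}")
for hh,p in ((.0125,17),(.003,22),(.001,23.5),): go(nose=slope(-.022,hh),yaw=-9.7,pit=p,label=f"{hh} {p}")
E
```

```text
t 16.88 grip [0.5491 0.285  0.132 ] nose [0.6481 0.268  0.0714] yaw/pit/roll [-9.73  4.11 -0.06] F [ 0.1 -0.3 -2.3] T [-0.01  0.03  0.02] open 0.222
w6 heel rows [140, 156, 160, 160, 154, 141, 130, 126, 125, 125, 124, 119, 106, 94, 90, 89, 90, 91, 95, 106, 118, 124, 126, 126, 126, 126, 126, 126, 125, 125, 124, 124, 124, 124, 124, 124]
front border rows [40, 41, 42, 43, 44, 45, 46, 47]
orange cols 362 404
w7 heel rows [155, 150, 139, 128, 123, 122, 122, 122, 122, 122, 121, 115, 102, 90, 87, 87, 87, 88, 93, 103, 115, 121, 122, 122, 122, 122, 122, 122, 122, 121, 122, 126, 136, 143, 146, 149]
front border rows [37, 38, 39, 40, 41, 42, 43]
orange cols 230 405
0.042 4 dpos [0.0066, -0.0017, -0.0039] drot [0.0003, -0.0009, 0.0001] deg 0.2
0.033 8 dpos [0.008, -0.002, -0.0053] drot [0.004, 0.021, 0.0001] deg 3.9
0.025 11 dpos [0.0088, -0.0021, -0.0078] drot [0.0068, 0.0375, 0.0001] deg 6.9
0.0125 17 dpos [0.0125, -0.0027, -0.0102] drot [0.0125, 0.0703, 0.0001] deg 12.9
0.003 22 dpos [0.0167, -0.0035, -0.0121] drot [0.0171, 0.0977, 0.0001] deg 17.9
0.001 23.5 dpos [0.0184, -0.0037, -0.012] drot [0.0185, 0.1059, 0.0] deg 19.4
```

Request:
play_rows(targets=[{"delta_pos": [0.003,-0.0007,-0.001],"delta_rot": [0.0003,0.002,0],"claw": 10},{"delta_pos": [0.006,-0.0015,-0.003],"delta_rot": [0.001,0.006,0],"claw": 10},{"delta_pos": [0.0075,-0.002,-0.0045],"delta_rot": [0.0025,0.013,0],"claw": 10},{"delta_pos": [0.008,-0.002,-0.0053],"delta_rot": [0.004,0.021,0],"claw": 10},{"delta_pos": [0.0084,-0.002,-0.0065],"delta_rot": [0.0055,0.03,0],"claw": 10},{"delta_pos": [0.0105,-0.0024,-0.009],"delta_rot": [0.0095,0.053,0],"claw": 10},{"delta_pos": [0.014,-0.003,-0.011],"delta_rot": [0.0145,0.082,0],"claw": 10},{"delta_pos": [0.0184,-0.0037,-0.012],"delta_rot": [0.0185,0.1059,0],"claw": 10},{"delta_pos": [0.0184,-0.0037,-0.012],"delta_rot": [0.0185,0.1059,0],"claw": 10},{"delta_pos": [0.0184,-0.0037,-0.012],"delta_rot": [0.0185,0.1059,0],"claw": 10},{"delta_pos": [0.0184,-0.0037,-0.012],"delta_rot": [0.0185,0.1059,0],"claw": 10},{"delta_pos": [0.0184,-0.0037,-0.012],"delta_rot": [0.0185,0.1059,0],"claw": 10}])

```text
time: 17.93
eef_pos: [0.5672, 0.2814, 0.1256]
tcp_rot: [-0.546, 0.046, 0.833, 0.07]
contact_force: [0.3, -0.6, -3.1]
opening: 0.217
```

```bash
cat > chk.py <<'E'
from h import *
import sys
L,n=lifter_now()
s=lambda n:np.round(((n-lip)@(.9205*ex+np.array([0,0,-.3907])),(n-lip)@(.3907*ex+np.array([0,0,.9205]))),4)
print("nose slope",s(n))
im=ctrl.read_camera(sys.argv[1]); cv2.imwrite(f"pics/{sys.argv[2]}.png",im); c=ctrl.calibration(sys.argv[1])
hs=cv2.cvtColor(im,cv2.COLOR_BGR2HSV); m=((hs[...,1]>150)&(hs[...,2]>60)).astype(np.uint8)
uv=proj(sys.argv[1],slope(-.038,.008),c).round().astype(int); print("exp tile centre px",uv)
r=int(sys.argv[3]); mm=np.zeros_like(m); mm[max(0,uv[1]-r):uv[1]+r,uv[0]-r:uv[0]+r]=1; m=cv2.morphologyEx(m*mm,cv2.MORPH_CLOSE,np.ones((3,3)))
n_,l,st,ce=cv2.connectedComponentsWithStats(m); i=1+np.argmax(st[1:,4]); ct=cv2.findContours((l==i).astype(np.uint8),0,1)[0]; ct=max(ct,key=cv2.contourArea)
box=cv2.boxPoints(cv2.minAreaRect(ct))
nn=slope(0,1)-slope(0,0); P0=slope(0,.008)
Q=[]
for u in box:
    o,d=px2ray(sys.argv[1],u,c); p=o+d*((P0-o)@nn)/(d@nn); Q.append([(p-lip)@(.9205*ex+np.array([0,0,-.3907]))*1e3,(p-lip)@np.array([.168,.986,0])*1e3])
Q=np.array(Q); print("corners slope mm",Q.round(1).tolist(),"centre",Q.mean(0).round(1))
E
python3 chk.py wrist w8 130; python3 chk.py top t8 45
```

```text
t 17.93 grip [0.5648 0.2818 0.1201] nose [0.6384 0.2692 0.0296] yaw/pit/roll [-9.680e+00  2.348e+01 -1.000e-02] F [ 0.3 -0.6 -3.1] T [-0.05 -0.29  0.04] open 0.217
nose slope [-0.0226  0.0008]
exp tile centre px [326  79]
corners slope mm [[-9.5, 38.6], [-9.6, -32.8], [-73.2, -36.7], [-73.2, 43.0]] centre [-41.4   3. ]
t 17.98 grip [0.5648 0.2818 0.1203] nose [0.6383 0.2693 0.0297] yaw/pit/roll [-9.670e+00  2.347e+01 -1.000e-02] F [-1.1  0.4 -2. ] T [-0.   -0.29 -0.03] open 0.218
nose slope [-0.0227  0.0009]
exp tile centre px [190 168]
corners slope mm [[-139.0, -36.9], [-36.9, -23.3], [-38.3, -72.4], [-140.1, -83.4]] centre [-88.6 -54. ]
```

Request:
play_rows(targets=[{"delta_pos": [-0.0018,0.0003,0.0008],"delta_rot": [0,0,0],"claw": 10},{"delta_pos": [-0.0045,0.0008,0.0019],"delta_rot": [0,0,0],"claw": 10},{"delta_pos": [-0.0073,0.0012,0.0031],"delta_rot": [0,0,0],"claw": 10},{"delta_pos": [-0.0109,0.0019,0.0047],"delta_rot": [0,0,0],"claw": 10},{"delta_pos": [-0.0145,0.0025,0.0063],"delta_rot": [0,0,0],"claw": 10},{"delta_pos": [-0.0182,0.0031,0.0078],"delta_rot": [0,0,0],"claw": 10},{"delta_pos": [-0.0182,0.0031,0.0078],"delta_rot": [0,0,0],"claw": 10}])

```text
time: 18.62
eef_pos: [0.5482, 0.2849, 0.1342]
tcp_rot: [-0.546, 0.046, 0.833, 0.07]
contact_force: [-0.4, 0.5, -2.8]
opening: 0.218
```

```bash
python3 chk.py wrist w9 130
```

```text
t 18.62 grip [0.5459 0.2853 0.1287] nose [0.6194 0.2728 0.0382] yaw/pit/roll [-9.640e+00  2.349e+01  1.000e-02] F [-0.4  0.5 -2.8] T [-0.03 -0.21 -0.03] open 0.218
nose slope [-0.0437  0.0012]
exp tile centre px [326  22]
corners slope mm [[-30.2, 38.1], [-30.2, -32.7], [-72.4, -35.2], [-72.4, 40.8]] centre [-51.3   2.8]
```

The tile stayed at the lip (rear edge unchanged at −72 plus border). Withdrawing the rest of the way.

Request:
play_rows(targets=[{"delta_pos": [-0.0027,0.0005,0.0012],"delta_rot": [0,0,0],"claw": 10},{"delta_pos": [-0.0073,0.0012,0.0031],"delta_rot": [0,0,0],"claw": 10},{"delta_pos": [-0.0127,0.0022,0.0055],"delta_rot": [0,0,0],"claw": 10},{"delta_pos": [-0.0182,0.0031,0.0078],"delta_rot": [0,0,0],"claw": 10},{"delta_pos": [-0.0236,0.004,0.0102],"delta_rot": [0,0,0],"claw": 10},{"delta_pos": [-0.0272,0.0046,0.0117],"delta_rot": [0,0,0],"claw": 10},{"delta_pos": [-0.0309,0.0053,0.0133],"delta_rot": [0,0,0],"claw": 10},{"delta_pos": [-0.0345,0.0059,0.0149],"delta_rot": [0,0,0],"claw": 10},{"delta_pos": [-0.0399,0.0068,0.0172],"delta_rot": [0,0,0],"claw": 10},{"delta_pos": [-0.0454,0.0077,0.0195],"delta_rot": [0,0,0],"claw": 10},{"delta_pos": [-0.0545,0.0093,0.0235],"delta_rot": [0,0,0],"claw": 10},{"delta_pos": [-0.0635,0.0108,0.0274],"delta_rot": [0,0,0],"claw": 10},{"delta_pos": [-0.0726,0.0124,0.033],"delta_rot": [0,0,0],"claw": 10},{"delta_pos": [-0.0726,0.0124,0.045],"delta_rot": [0,0,0],"claw": 10},{"delta_pos": [-0.0726,0.0124,0.065],"delta_rot": [0,0,0],"claw": 10},{"delta_pos": [-0.0726,0.0124,0.065],"delta_rot": [0,0,0],"claw": 10}])

```text
time: 20.0
eef_pos: [0.4777, 0.2981, 0.204]
tcp_rot: [-0.55, 0.045, 0.831, 0.071]
contact_force: [1.5, 0.1, -1.4]
opening: 0.22
```

```bash
python3 - <<'E'
from h import *
lifter_now()
t=ctrl.read_camera("top"); s=ctrl.read_camera("side"); cv2.imwrite("pics/t10.png",t);cv2.imwrite("pics/s10.png",s)
o=np.zeros((600,800,3),np.uint8)
o[:300,:400]=cv2.resize(t[140:215,150:250],None,fx=4,fy=4,interpolation=cv2.INTER_CUBIC)
o[300:,:400]=cv2.resize(s[270:345,150:250],None,fx=4,fy=4,interpolation=cv2.INTER_CUBIC)
o[:300,400:]=cv2.resize(t[0:480,0:640],(400,300),interpolation=cv2.INTER_AREA)
o[300:,400:]=cv2.resize(s,(400,300),interpolation=cv2.INTER_AREA)
cv2.imwrite("pics/c10.png",o)
for g in ([.45,.24],[.62,-.26],[.46,.0],[.5,-.2]):
    go(grip=[g[0],g[1],.12],yaw=0,pit=0,label=str(g))
E
```

```text
t 20.00 grip [0.4754 0.2985 0.1985] nose [0.5496 0.2863 0.1085] yaw/pit/roll [-9.52 23.08  0.25] F [ 1.5  0.1 -1.4] T [-0.05 -0.35 -0.05] open 0.22
[0.45, 0.24] dpos [-0.0268, -0.0574, -0.0746] drot [-0.0114, -0.1289, 0.0527] deg 25.2
[0.62, -0.26] dpos [0.1432, -0.5574, -0.0746] drot [-0.0114, -0.1289, 0.0527] deg 25.2
[0.46, 0.0] dpos [-0.0168, -0.2974, -0.0746] drot [-0.0114, -0.1289, 0.0527] deg 25.2
[0.5, -0.2] dpos [0.0232, -0.4974, -0.0746] drot [-0.0114, -0.1289, 0.0527] deg 25.2
```

View pics/c10.png

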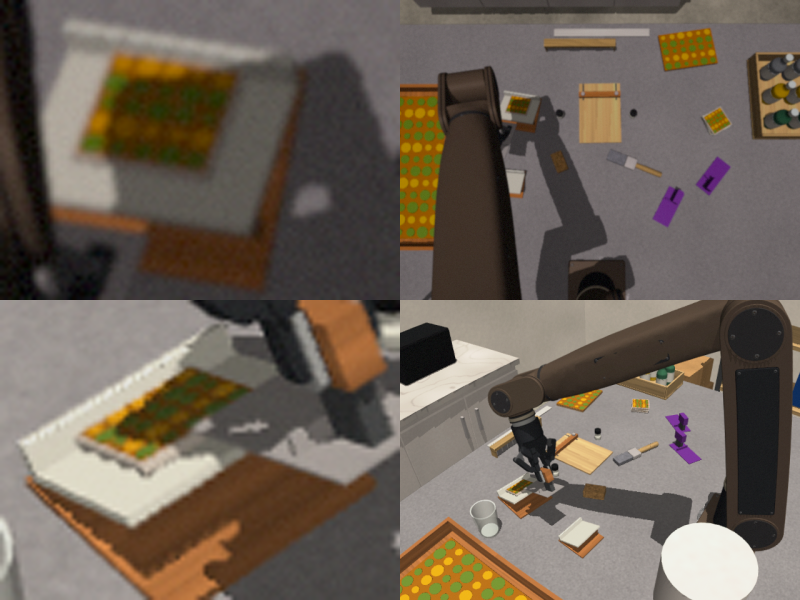

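Last picture: the tile is wet side up on the large stand, square and along the lip, near its middle; the board is empty and the bystanders are in place. The lifter goes back to its old spot, which is free.

```bash
python3 - <<'E'
from h import *
go(grip=[.590,-.2575,.16],yaw=10.8,pit=-.17)
E
```

```text
dpos [0.1132, -0.5549, -0.0346] drot [0.0008, -0.1309, 0.1119] deg 31.0
```

Request:
play_rows(targets=[{"delta_pos": [0,-0.02,0.01],"delta_rot": [0,-0.03,0.02],"claw": 10},{"delta_pos": [0.01,-0.05,0.01],"delta_rot": [0,-0.06,0.04],"claw": 10},{"delta_pos": [0.017,-0.085,0],"delta_rot": [0.0004,-0.09,0.07],"claw": 10},{"delta_pos": [0.025,-0.12,0],"delta_rot": [0.0008,-0.12,0.1],"claw": 10},{"delta_pos": [0.033,-0.16,0],"delta_rot": [0.0008,-0.131,0.112],"claw": 10},{"delta_pos": [0.041,-0.2,0],"delta_rot": [0.0008,-0.131,0.112],"claw": 10},{"delta_pos": [0.049,-0.24,0],"delta_rot": [0.0008,-0.131,0.112],"claw": 10},{"delta_pos": [0.057,-0.28,0],"delta_rot": [0.0008,-0.131,0.112],"claw": 10},{"delta_pos": [0.065,-0.32,0],"delta_rot": [0.0008,-0.131,0.112],"claw": 10},{"delta_pos": [0.073,-0.36,0],"delta_rot": [0.0008,-0.131,0.112],"claw": 10},{"delta_pos": [0.082,-0.4,0],"delta_rot": [0.0008,-0.131,0.112],"claw": 10},{"delta_pos": [0.09,-0.44,0],"delta_rot": [0.0008,-0.131,0.112],"claw": 10},{"delta_pos": [0.098,-0.48,0],"delta_rot": [0.0008,-0.131,0.112],"claw": 10},{"delta_pos": [0.106,-0.52,-0.01],"delta_rot": [0.0008,-0.131,0.112],"claw": 10},{"delta_pos": [0.112,-0.545,-0.025],"delta_rot": [0.0008,-0.131,0.112],"claw": 10},{"delta_pos": [0.113,-0.555,-0.035],"delta_rot": [0.0008,-0.131,0.112],"claw": 10},{"delta_pos": [0.113,-0.555,-0.035],"delta_rot": [0.0008,-0.131,0.112],"claw": 10},{"delta_pos": [0.113,-0.555,-0.035],"delta_rot": [0.0008,-0.131,0.112],"claw": 10}])

```text
time: 21.6
eef_pos: [0.5885, -0.2566, 0.1633]
tcp_rot: [-0.704, -0.068, 0.704, -0.065]
contact_force: [-0.3, 0.5, -1.7]
opening: 0.216
```

```bash
python3 - <<'E'
from h import *
lifter_now()
go(grip=[.590,-.2575,.056],yaw=10.8,pit=-.17)
E
```

```text
t 21.60 grip [ 0.5885 -0.2566  0.1573] nose [ 0.6911 -0.2368  0.104 ] yaw/pit/roll [10.78  0.    0.24] F [-0.3  0.5 -1.7] T [-0.06  0.07  0.02] open 0.216
 dpos [0.0015, -0.0009, -0.1013] drot [-0.0011, -0.0012, 0.0001] deg 0.3
```

Request:
play_rows(targets=[{"delta_pos": [0.001,-0.001,-0.03],"delta_rot": [-0.0015,-0.001,0],"claw": 10},{"delta_pos": [0.001,-0.001,-0.06],"delta_rot": [-0.0015,-0.001,0],"claw": 10},{"delta_pos": [0.001,-0.001,-0.085],"delta_rot": [-0.0015,-0.001,0],"claw": 10},{"delta_pos": [0.001,-0.001,-0.096],"delta_rot": [-0.0015,-0.001,0],"claw": 10},{"delta_pos": [0.001,-0.001,-0.101],"delta_rot": [-0.0015,-0.001,0],"claw": 10},{"delta_pos": [0.001,-0.001,-0.1035],"delta_rot": [-0.0015,-0.001,0],"claw": 10},{"delta_pos": [0.001,-0.001,-0.1035],"delta_rot": [-0.0015,-0.001,0],"claw": 10},{"delta_pos": [0.001,-0.001,-0.1035],"delta_rot": [-0.0015,-0.001,0],"claw": 10}])

```text
time: 22.27
eef_pos: [0.5908, -0.258, 0.062]
tcp_rot: [0.706, 0.066, -0.702, 0.068]
contact_force: [0.3, -0.2, -1.9]
opening: 0.216
```

Request:
play_rows(targets=[{"delta_pos": [0,0,-0.001],"delta_rot": [0,0,0],"claw": 10},{"delta_pos": [0,0,-0.001],"delta_rot": [0,0,0],"claw": 10}])

```text
time: 22.43
eef_pos: [0.592, -0.2587, 0.0631]
tcp_rot: [0.707, 0.065, -0.701, 0.068]
contact_force: [-0.3, -0.6, -1.3]
opening: 0.221
```

```bash
python3 - <<'E'
from h import *
lifter_now()
E
```

```text
t 22.43 grip [ 0.5921 -0.2587  0.0571] nose [ 0.6952 -0.2393  0.0045] yaw/pit/roll [10.81 -0.43 -0.35] F [-0.3 -0.6 -1.3] T [-0.02  0.02  0.01] open 0.221
```

Request:
play_rows(targets=[{"delta_pos": [-0.001,0,-0.002],"delta_rot": [0,0.0015,0],"claw": 10},{"delta_pos": [-0.001,0,-0.004],"delta_rot": [0,0.0015,0],"claw": 10},{"delta_pos": [-0.001,0,-0.005],"delta_rot": [0,0.0015,0],"claw": 10},{"delta_pos": [-0.001,0,-0.005],"delta_rot": [0,0.0015,0],"claw": 10}])

```text
time: 22.77
eef_pos: [0.5915, -0.2591, 0.0592]
tcp_rot: [0.705, 0.065, -0.702, 0.069]
contact_force: [-2.7, -1.0, 3.9]
opening: 0.218
```

```bash
python3 - <<'E'
from h import *
lifter_now()
E
```

```text
t 22.77 grip [ 0.5915 -0.2592  0.0532] nose [ 6.944e-01 -2.399e-01  3.000e-04] yaw/pit/roll [10.8  -0.21 -0.34] F [-2.7 -1.   3.9] T [0.1  0.28 0.04] open 0.218
```

Flat on the bench, light contact. Release and retreat straight up.

Request:
play_rows(targets=[{"delta_pos": [0,0,0],"delta_rot": [0,0,0],"claw": 25},{"delta_pos": [0,0,0],"delta_rot": [0,0,0],"claw": 40},{"delta_pos": [0,0,0],"delta_rot": [0,0,0],"claw": 60},{"delta_pos": [0,0,0],"delta_rot": [0,0,0],"claw": 85},{"delta_pos": [0,0,0],"delta_rot": [0,0,0],"claw": 85},{"delta_pos": [0,0,0],"delta_rot": [0,0,0],"claw": 85},{"delta_pos": [0,0,0.01],"delta_rot": [0,0,0],"claw": 85},{"delta_pos": [0,0,0.03],"delta_rot": [0,0,0],"claw": 85},{"delta_pos": [0,0,0.06],"delta_rot": [0,0,0],"claw": 85},{"delta_pos": [0,0,0.1],"delta_rot": [0,0,0],"claw": 85},{"delta_pos": [0,0,0.14],"delta_rot": [0,0,0],"claw": 85},{"delta_pos": [-0.04,-0.01,0.16],"delta_rot": [0,0,0],"claw": 85},{"delta_pos": [-0.08,-0.02,0.18],"delta_rot": [0,0,0],"claw": 85},{"delta_pos": [-0.11,-0.04,0.18],"delta_rot": [0,0,0],"claw": 85},{"delta_pos": [-0.11,-0.04,0.18],"delta_rot": [0,0,0],"claw": 85},{"delta_pos": [-0.11,-0.04,0.18],"delta_rot": [0,0,0],"claw": 85}])

```text
time: 24.1
eef_pos: [0.4803, -0.3002, 0.2409]
tcp_rot: [0.706, 0.063, -0.702, 0.068]
contact_force: [-0.0, 0.2, -0.4]
opening: 0.99
```

```bash
python3 - <<'E'
from h import *
t=ctrl.read_camera("top"); cv2.imwrite("pics/tf.png",t); s=ctrl.read_camera("side"); cv2.imwrite("pics/sf.png",s)
lifter_now()
a=cv2.imread("pics/top0.png")
for nm,(y0,y1,x0,x1) in dict(pot_a=(170,195,245,265),pot_b=(170,195,365,385),jar=(150,200,80,135),brush=(235,285,325,420),sand=(235,280,240,272),fin=(165,220,480,535),lifter=(138,206,402,446),strip=(135,160,285,355)).items():
    d=cv2.absdiff(a[y0:y1,x0:x1],t[y0:y1,x0:x1]).max(2); print(nm,"mean diff",d.mean().round(1),"frac>40",(d>40).mean().round(3))
# tile in top, on slope plane
hs=cv2.cvtColor(t,cv2.COLOR_BGR2HSV); m=((hs[...,1]>150)&(hs[...,2]>60)).astype(np.uint8)*255
r=np.zeros_like(m); r[148:190,160:222]=1
ct=max(cv2.findContours(cv2.morphologyEx(m*r,cv2.MORPH_CLOSE,np.ones((3,3))),0,1)[0],key=cv2.contourArea)
nn=slope(0,1)-slope(0,0); P0=slope(0,.008); dx=.9205*ex+np.array([0,0,-.3907])
Q=[]
for u in ct[:,0]:
    o,d=px2ray("top",u.astype(float)); p=o+d*((P0-o)@nn)/(d@nn); Q.append([(p-lip)@dx*1e3,(p-lip)@np.array([.168,.986,0])*1e3])
R=cv2.minAreaRect(np.array(Q,np.float32)); print("tile pattern slope mm",R)
E
```

```text
t 24.20 grip [ 0.4817 -0.2991  0.2336] nose [ 0.5847 -0.2798  0.1808] yaw/pit/roll [10.77 -0.25 -0.35] F [-0.2 -0.1 -0.6] T [-0.01  0.05  0.01] open 0.993
pot_a mean diff 6.9 frac>40 0.0
pot_b mean diff 7.3 frac>40 0.0
jar mean diff 7.0 frac>40 0.0
brush mean diff 19.3 frac>40 0.229
sand mean diff 8.3 frac>40 0.0
fin mean diff 62.9 frac>40 0.873
lifter mean diff 10.7 frac>40 0.017
strip mean diff 9.1 frac>40 0.0
tile pattern slope mm ((-37.088600158691406, 1.7182693481445312), (68.27722930908203, 67.65996551513672), 0.5998576283454895)
```

```bash
python3 - <<'E'
from h import *
a=cv2.imread("pics/side0.png"); t=cv2.imread("pics/sf.png")
for nm,P in dict(fin=(.60,-.42,.02),brush=(.43,-.08,.01)).items():
    u=proj("side",P).astype(int); print(nm,u)
for nm,(y0,y1,x0,x1) in dict(fin=(152,185,365,405),brush=(225,270,338,415)).items():
    g=[cv2.Canny(i[y0:y1,x0:x1],60,150)>0 for i in(a,t)]
    d=cv2.absdiff(a[y0:y1,x0:x1],t[y0:y1,x0:x1]).max(2); print(nm,d.mean().round(1),(d>40).mean().round(3),"edge overlap",(g[0]&g[1]).sum()/max(1,g[0].sum()))
E
```

```text
fin [375 165]
brush [363 254]
fin 23.0 0.135 edge overlap 0.710204081632653
brush 26.8 0.209 edge overlap 0.3412698412698413
```

```bash
python3 -c "
from plant import ctrl
print(ctrl.sign_off())"
```

```text
the job is handed in; nothing more can be done
None
```

The wet coaster is on the larger drying stand, wet side up, square against the bottom lip. The lifter is back flat on the bench in its old spot, released. I handed the job in at about 24 s.

**How it went:** I squared the coaster on the blade and pushed it against the strip. Then I slid the blade under until the nose met the strip, with about 10 N along the push and 12 N vertical. I lifted it clear, tipped it about the stand's upper edge so it slid about 20 mm to the lip, and drew the blade out from under it.

**Last checks:**
- **Coaster:** its centre measures (−37, +2) mm in the lip's frame, turned 0.6°; it should rest at about (−38, 0).
- **Lifter:** the top picture shows it where it started.
- **Left in place:** the pots, jar, sanding block and strip match the first picture.

**What disagreed:**
- **Stand contact:** on the first approach to the stand I misjudged the geometry, and the blade rested on the stand's upper edge at about 24 N. That is under the 35 N limit; I backed off, and the coaster shifted only about 1 mm on the blade.
- **Brush and finished stack:** the final picture comparison did not match for these two, probably because of the arm's shadow or the arm blocking the view. I could not settle it from the pictures. The last one I looked at, at 20 s, showed both in place, and the arm did not go near them at low height after that.

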